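Close up a transit case in the saleroom

ROBOT

A 6-joint arm with a two-finger parallel gripper is mounted at the origin on the work surface. World frame = base frame: x ahead of the robot, y to its left, z up, the work surface at z = 0. Lengths are in mm, angles in rad, forces in N, time in s.
With the tool pointing down it reaches from about 350 to 775 mm from the base axis. Payload 7.3 kg.
Tool frame: the origin (TCP) lies midway between the tips of the shut fingers; the grasp point (between the pads) lies 19 mm behind it; z points along the fingers, y is the line along which they close (so a half turn about z gives the same grasp; the last joint's range is limited). The gripper opens to 92 mm and grips with 3 to 60 N. Pads are 19 mm wide; open, the fingers measure 130 mm over their backs; the gripper's body (75 mm by 190 mm) begins 47 mm behind the grasp point.
Start: joints at [-1.34, 0.342, 1.524, -0, 1.275, -0.146], TCP at [193.195, -488.181, 226.741] pointing down, gripper open.
Joint ranges: [-2.53, 2.53], [-0.77, 2.02], [0.04, 2.7], [-1, 4.14], [0.28, 2.66], [-3.11, 3.11]. Speed limits (rad/s): [2.57, 2.57, 3.14, 3.14, 3.14, 3.14].

INTERFACE

Orientations are given as [roll, pitch, yaw] about the fixed x, y, z axes, in that order (R = Rz(yaw) Ry(pitch) Rx(roll)).
In Python, from plant import bot gives the robot as it stands. The module is installed in compiled form; this text tells all that it offers.
- The arm moves only by the shell command python3 -m crank 'ROWS' [OPENING]. ROWS is JSON, a list of rows, each a list of 6 numbers: the shift along the tool's x, y, z in m, then the turn, a rotation vector about the tool's x, y, z in rad. In form: [[dx, dy, dz, wx, wy, wz], ...]. A call has 1 to 5 rows; each row shifts and turns the commanded pose from where the row before left it, along the tool's axes as they then stand; what a row does not reach is not made up. A row lasts 1/8 s, in which the tool goes at most 62.5 mm and 10.7 degrees, less where a joint would pass 70% of its speed; a pose out of reach is approached as far as the arm can. A call is refused whole if a number of a shift passes 0.0625 or a number of a turn 0.188, either way. A call with a gripper value outside its range is refused whole. OPENING is the opening in per cent of the stroke, from 0 (shut) to 100 (fully open), set as the call begins (- or left out, the last holds). The fingers move at their own pace and stop on an object; the grip force is fixed at half the most. Time passes only in rows, so rows that do not move let the fingers close. It gives the time, the measured TCP pose, the force, the opening and the grip force at its end, in the units of the state.
- bot.get_obs(): the state, without advancing time (a new reading comes with each control period).
- bot.capture(name): name is "side" or "top"; returns a dict with "color" (420x560x3 uint8, blue, green, red), "fov_y" (degrees; the focal length in pixels is half the picture's height over the tangent of half this angle, whatever the lens; pixels are square), "cx", "cy" (the principal point, pixels), "extrinsics" (4x4, takes a point from world to camera coordinates). Camera axes: x right, y up, looking along -z (the intrinsics and any distortion apply to the point x, -y, -z); pixel columns grow to the right and rows downward; lengths in mm; the calibration is good to about 2 mm. A picture is of the moment at which its call begins. There is no depth.
- bot.close_job(): hands the job in; it is judged then, once.
The state is a dict: "time": time; "joint_positions": joint angles; "dq": joint speeds; "tau": joint torques, N m; "tool_pos": TCP position; "tcp_rot": TCP orientation; "contact_force": force on the tool from outside, world axes, zero at the start; "moment": the same for the moment, N m; "grip_width": finger opening in mm; "finger_force": force on a finger pad.
Only numpy, scipy, OpenCV 4.12 (cv2) and the standard library are available. Lean on these libraries where they do the work, as an engineer would, in place of code of your own. Each camera call takes 0.05 s, during which the arm holds its last target. There are 200 camera calls.

TASK

Screw down the lid of the plywood transit case so that it seats evenly: turn each of the four T-bar nuts clockwise (seen from above), about a half turn, right home against its stop in one go before the next, in cross order (any nut first, then the one diagonally opposite, then the other two). With all four home, fold the steel strap over flat onto the lid; leave the other things on the table alone.

Things in the scene. Friction and masses are not known exactly. Their poses are not given: they have to be found in the camera images.
- case: plywood transit case, 220 x 220 mm in plan, heavy, does not move. Origin: centre of its underside; x, y along its sides, z up. The lid's four studs stand at x, y = +-68 mm from its centre.
- lid_top (a point): centre of the top face of the 220 x 220 x 14 mm plywood lid on the case. It stands 5 mm above its seat (99 mm above the table) with all nuts at 0 and comes down to 94 mm when all four nuts are home; each nut lowers its own corner, so the lid tips slightly meanwhile. z is normal to the lid.
- nut0_bar (a point): middle of the black T-bar of nut 0, on its stud at the case's +x +y corner (diagonal partner: nut 2). Bar 76 mm long, 11 mm thick, 22 mm tall, with this point at mid-height, 28 mm over the lid's top face; round hub 24 mm across (30 mm at its foot). x points along the bar, z up. The nut sinks up to 5 mm with the lid as nuts are tightened.
- nut0 (a joint): rotation of nut 0 in rad, growing clockwise seen from above: tightening; starts at 0 to 0.6 and reaches a hard stop, fully home, at 3.14. About 0.1 N m of friction, stays where it is left.
- nut1_bar (a point): middle of the black T-bar of nut 1, on its stud at the case's +x -y corner (diagonal partner: nut 3). Bar 76 mm long, 11 mm thick, 22 mm tall, with this point at mid-height, 28 mm over the lid's top face; round hub 24 mm across (30 mm at its foot). x points along the bar, z up. The nut sinks up to 5 mm with the lid as nuts are tightened.
- nut1 (a joint): rotation of nut 1 in rad, growing clockwise seen from above: tightening; starts at 0 to 0.6 and reaches a hard stop, fully home, at 3.14. About 0.1 N m of friction, stays where it is left.
- nut2_bar (a point): middle of the black T-bar of nut 2, on its stud at the case's -x -y corner (diagonal partner: nut 0). Bar 76 mm long, 11 mm thick, 22 mm tall, with this point at mid-height, 28 mm over the lid's top face; round hub 24 mm across (30 mm at its foot). x points along the bar, z up. The nut sinks up to 5 mm with the lid as nuts are tightened.
- nut2 (a joint): rotation of nut 2 in rad, growing clockwise seen from above: tightening; starts at 0 to 0.6 and reaches a hard stop, fully home, at 3.14. About 0.1 N m of friction, stays where it is left.
- nut3_bar (a point): middle of the black T-bar of nut 3, on its stud at the case's -x +y corner (diagonal partner: nut 1). Bar 76 mm long, 11 mm thick, 22 mm tall, with this point at mid-height, 28 mm over the lid's top face; round hub 24 mm across (30 mm at its foot). x points along the bar, z up. The nut sinks up to 5 mm with the lid as nuts are tightened.
- nut3 (a joint): rotation of nut 3 in rad, growing clockwise seen from above: tightening; starts at 0 to 0.6 and reaches a hard stop, fully home, at 3.14. About 0.1 N m of friction, stays where it is left.
- strap_hinge (a point): middle of the hinge pin of the steel hold-down strap, on the case's +y side, 118 mm from its centre and 98 mm above the table; the pin lies along the case's x.
- strap_tip (a point): rolled free end (11 mm thick, 30 mm wide) of the steel strap, 100 mm from the hinge pin. Strap 26 mm wide, 5 mm thick. At the start it stands up, leaning outward, away from the lid, its end up to 205 mm above the table; it must not be knocked shut before the nuts are home.
- strap (a joint): strap angle in rad: 0 = lying flat on the seated lid, pointing to the lid's centre between the nuts; 1.57 = upright; starts at 1.7 to 2.1, leaning outward. About 0.1 N m of friction, stays where it is left.
- tape_roll: cardboard roll, 110 mm across, 50 mm high, lying flat; bystander; origin at the centre of its underside
- horseshoe: iron horseshoe, about 150 mm, lying flat, 12 mm thick; bystander; origin on the table at its middle
- helmet: olive helmet standing on its rim, 260 mm across, 158 mm high; bystander; origin at the centre of its rim on the table
- postal_box: closed cardboard box, 160 x 200 x 70 mm; bystander; origin at the centre of its underside

How it is judged (in metres and radians):
On the way, in this order (a step that is already met when the one before it is completed fails the run):
1. one nut home, the other three still loose (((value of joint nut0 above 2.8 rad and value of joint each of nut1, nut2, nut3 below 1.2 rad and value of joint strap above 0.6 rad) or (value of joint nut1 above 2.8 rad and value of joint each of nut0, nut2, nut3 below 1.2 rad and value of joint strap above 0.6 rad) or (value of joint nut2 above 2.8 rad and value of joint each of nut0, nut1, nut3 below 1.2 rad and value of joint strap above 0.6 rad) or (value of joint nut3 above 2.8 rad and value of joint each of nut0, nut1, nut2 below 1.2 rad and value of joint strap above 0.6 rad))), for 0.1 s.
2. that nut and the diagonally opposite one home, the other two still loose (((value of joint each of nut0, nut2 above 2.8 rad and value of joint each of nut1, nut3 below 1.2 rad and value of joint strap above 0.6 rad) or (value of joint each of nut1, nut3 above 2.8 rad and value of joint each of nut0, nut2 below 1.2 rad and value of joint strap above 0.6 rad))), for 0.1 s.
3. all four nuts home, the strap not yet folded (value of joint each of nut0, nut1, nut2, nut3 above 2.8 rad and value of joint strap above 0.6 rad), for 0.1 s.
At the end, for the whole second after the job is handed in: All four nuts are home (joint above 2.8, within about 20 degrees of the stop), the lid's top is less than 95.5 mm above the case's underside and level within 0.006 rad, and the strap lies on the lid (joint below 0.12) (value of joint each of nut0, nut1, nut2, nut3 above 2.8 rad and value of joint strap below 0.12 rad and z of lid_top in the frame of case below 0.0955 m and angle between the z axis of lid_top and the z axis of case, either way round below 0.006 rad); the robot touches nothing.
It fails at once if the tape roll is moved more than 30 mm (distance of tape_roll from where it was at the start of the episode above 0.03 m).
It fails at once if the horseshoe is moved more than 30 mm (distance of horseshoe from where it was at the start of the episode above 0.03 m).
It fails at once if the helmet is moved more than 30 mm (distance of helmet from where it was at the start of the episode above 0.03 m).
It fails at once if the postal box is moved more than 30 mm (distance of postal_box from where it was at the start of the episode above 0.03 m).
It also fails if it takes over 72 s, if anything falls off the work surface, if the arm or the gripper's body presses on something with over 40 N, if the wrist force passes 120 N, or if a joint passes its speed limit or range.

## Working session

There is one attempt and no reset: what is moved stays moved. The work goes in short steps, Python scripts to look and compute and a shell command to move; the robot and the scene stay as the last step left them, time stands still between calls to the robot, and variables do not carry over. Pictures are saved under pics/ and viewed, at most 14 in all, crops included, and the job is handed in when it is done.

```bash
mkdir -p pics; python3 - <<'E'
from plant import bot
import cv2,numpy as np
for n in("side","top"):
    c=bot.capture(n);cv2.imwrite(f"pics/{n}0.png",c["color"]);print(n,c["fov_y"],c["cx"],c["cy"],np.round(c["extrinsics"],3).tolist(),[k for k in c])
o=bot.get_obs();print(o)
E
```

```text
side 44.91823521663713 286.5180746896025 210.31808914743164 [[-0.879, -0.476, 0.002, 433.668], [0.375, -0.689, 0.621, -252.58], [-0.294, 0.546, 0.784, -1259.791], [0.0, 0.0, 0.0, 1.0]] ['color', 'fov_y', 'cx', 'cy', 'extrinsics']
top 48.114273724300276 283.5231314918014 214.1032667418003 [[-0.012, -1.0, -0.007, 16.801], [0.993, -0.012, 0.117, -526.225], [-0.117, -0.005, 0.993, -1590.43], [0.0, 0.0, 0.0, 1.0]] ['color', 'fov_y', 'cx', 'cy', 'extrinsics']
{'time': 0.1, 'joint_positions': array([-1.33998095e+00,  3.42656691e-01,  1.52492329e+00, -2.60672102e-05,
        1.27542720e+00, -1.45975326e-01]), 'dq': array([ 0.00070076, -0.00180496, -0.00403481, -0.00152697,  0.00011465,
        0.00156616]), 'tau': array([ 1.14159568e-03, -4.32005417e+01, -2.44694513e+01,  7.19239796e-02,
        5.25765354e-02, -3.67319103e-05]), 'tool_pos': array([ 193.10636171, -487.79337823,  226.1119549 ]), 'tcp_rot': array([-3.14018954e+00, -1.81091440e-04,  3.76798177e-01]), 'contact_force': array([-0.03024553, -0.17772408,  0.83522188]), 'moment': array([ 0.00972658,  0.06243061, -0.02382613]), 'finger_force': 0.0, 'grip_width': 91.89026446479917}
```

View pics/side0.png

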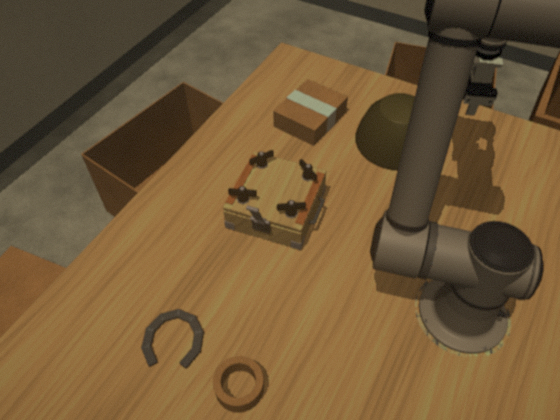

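View pics/top0.png

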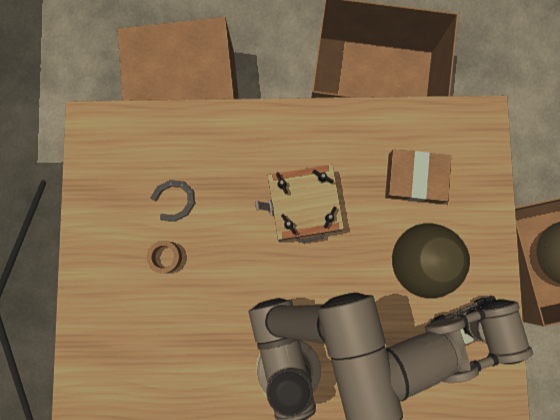

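```bash
cat > h.py <<'E'
from plant import bot
import cv2,numpy as np
def cam(n):
    c=bot.capture(n);f=210/np.tan(np.radians(c["fov_y"])/2);E=c["extrinsics"];return c,f,E
def ray(c,f,E,p):
    d=np.array([(p[0]-c["cx"])/f,-(p[1]-c["cy"])/f,-1.]);R=E[:3,:3];return -R.T@E[:3,3],R.T@d
def plane(C,p,z):
    o,d=ray(*C,p);return o+d*(z-o[2])/d[2]
def proj(C,P):
    c,f,E=C;q=E[:3,:3]@np.array(P)+E[:3,3];return np.array([c["cx"]+f*q[0]/-q[2],c["cy"]-f*q[1]/-q[2]])
def tri(C1,p1,C2,p2):
    o1,d1=ray(*C1,p1);o2,d2=ray(*C2,p2);d1/=np.linalg.norm(d1);d2/=np.linalg.norm(d2)
    s=np.linalg.lstsq(np.c_[d1,-d2],o2-o1,rcond=None)[0];a=o1+s[0]*d1;b=o2+s[1]*d2;return (a+b)/2,np.linalg.norm(a-b)
def crop(C,x,y,w,h,k,name):
    im=cv2.resize(C[0]["color"][y:y+h,x:x+w],None,fx=k,fy=k,interpolation=cv2.INTER_CUBIC)
    im=np.clip(im.astype(float)*1.6,0,255).astype(np.uint8);cv2.imwrite(name,im);return im
def blobs(C,x,y,w,h,t=45):
    g=C[0]["color"][y:y+h,x:x+w].max(2);m=(g<t).astype(np.uint8)
    n,l,s,ce=cv2.connectedComponentsWithStats(m);out=[]
    for i in range(1,n):
        if s[i,4]>25:
            r=cv2.minAreaRect(np.argwhere(l==i)[:,::-1].astype(np.float32));
            b=cv2.boxPoints(r);e=sorted([(np.linalg.norm(b[1]-b[0]),b[1]-b[0]),(np.linalg.norm(b[2]-b[1]),b[2]-b[1])],key=lambda q:q[0])[1][1]
            out.append((np.array(r[0])+[x,y],e,s[i,4]))
    return out
E
python3 - <<'E'
from h import *
T=cam("top");S=cam("side")
a=crop(T,240,150,120,100,5,"pics/tc.png");b=crop(S,215,135,120,120,5,"pics/sc.png")
cv2.imwrite("pics/both.png",np.hstack([cv2.resize(a,(400,333))[:333],cv2.resize(b,(333,333))]) )
for C,n,w in((T,"top",(255,155,95,95)),(S,"side",(215,140,120,110))):
    for q in blobs(C,*w):print(n,np.round(q[0],1),np.round(q[1],1),q[2])
E
```

```text
top [321.7 177.6] [19.2  9.6] 76
top [281.4 182.5] [ 2.5 19.8] 69
top [327.2 219.8] [ 9.5 -9.5] 50
top [288.2 224.2] [15.5 15.5] 65
```

View pics/tc.png

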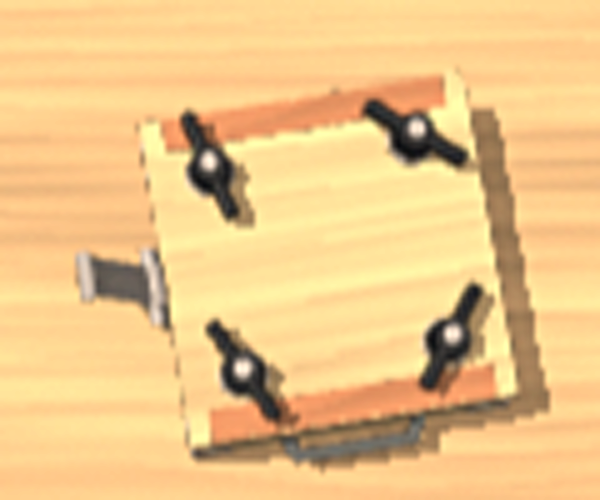

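View pics/sc.png

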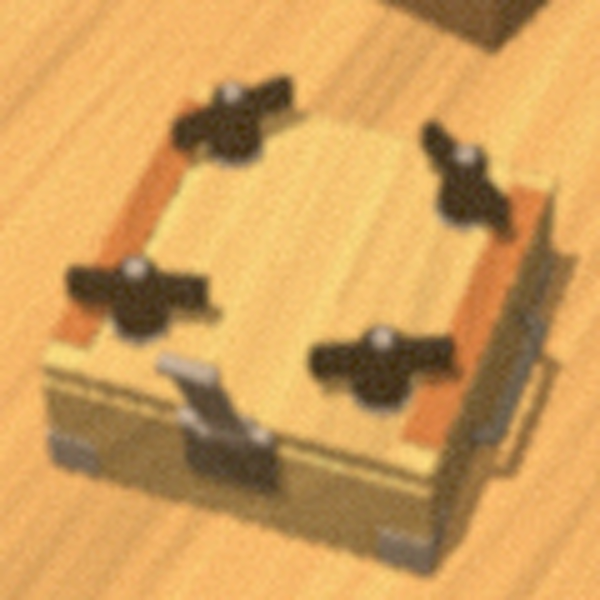

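```bash
python3 - <<'E'
from h import *
T=cam("top");S=cam("side")
t=lambda p:np.array([240-.4+p[0]/5,150-.4+p[1]/5]);s=lambda p:np.array([215-.4+p[0]/5,135-.4+p[1]/5])
st={0:((209,167),(135,268)),1:((416,132),(232,93)),2:((452,335),(465,155)),3:((242,370),(383,338))}
be={0:((188,117),(232,215),(70,285),(205,293)),1:((370,105),(461,160),(290,90),(178,132)),2:((476,288),(428,386),(430,130),(507,232)),3:((213,325),(277,417),(312,362),(452,355))}
P={}
for i in range(4):
    a,e=tri(T,t(st[i][0]),S,s(st[i][1]))
    m,e2=tri(T,t(np.mean(be[i][:2],0)),S,s(np.mean(be[i][2:],0)))
    q=plane(T,t(be[i][0]),m[2])-plane(T,t(be[i][1]),m[2]);qs=plane(S,s(be[i][2]),127)-plane(S,s(be[i][3]),127)
    P[i]=m;print(i,"stud",a.round(1),round(e,1),"bar",m.round(1),round(e2,1),"yaw",round(np.arctan2(q[1],q[0])%np.pi,2),round(np.arctan2(qs[1],qs[0])%np.pi,2),"len",round(np.linalg.norm(q),1))
    P[i]=a
for n,a,b in(("tip",(85,277),(187,367)),("hinge",(155,288),(226,430))):
    r,e=tri(T,t(a),S,s(b));print(n,r.round(1),round(e,1))
c=np.mean([P[i] for i in P],0);x=(P[0]+P[1]-P[2]-P[3]);print("centre",c.round(1),"yaw",np.arctan2(x[1],x[0]),[np.linalg.norm(P[i]-P[(i+1)%4]).round(1) for i in P])
v=np.arctan2(x[1],x[0])
for i,(sx,sy) in enumerate(((1,1),(1,-1),(-1,-1),(-1,1))):print(i,(c[:2]+68*np.array([sx*np.cos(v)-sy*np.sin(v),sx*np.sin(v)+sy*np.cos(v)])).round(1))
E
```

```text
0 stud [615.6  16.1 145.1] 3.3 bar [618.3  15.  126. ] 0.1 yaw 0.4 0.42 len 71.1
1 stud [ 636.4 -118.2  144.4] 2.1 bar [ 638.1 -119.6  128.5] 0.4 yaw 1.0 0.99 len 69.5
2 stud [ 503.6 -138.8  143.2] 0.8 bar [ 503.5 -141.4  120.5] 2.0 yaw 2.67 2.55 len 71.6
3 stud [482.3  -4.1 144.3] 0.1 bar [483.6  -6.1 124.7] 0.2 yaw 0.59 0.56 len 72.8
tip [536.9  92.9 194.6] 0.6
hinge [543.   52.9  94.6] 1.1
centre [559.5 -61.2 144.2] yaw 0.15226636276080843 [np.float64(136.0), np.float64(134.4), np.float64(136.3), np.float64(134.8)]
0 [616.4  16.3]
1 [ 637.  -118.1]
2 [ 502.6 -138.8]
3 [482.   -4.3]
```

```bash
cat > p.py <<'E'
# usage: p.py x y z yaw [nrows]: rows (tool frame) to type for going from here to there
import sys,json
from h import *
from scipy.spatial.transform import Rotation as R
a=[float(v) for v in sys.argv[1:]];o=bot.get_obs();p=np.array(o["tool_pos"]);r=R.from_euler("xyz",o["tcp_rot"]);t=np.array(a[:3])
y=np.arctan2(r.as_matrix()[1,0],r.as_matrix()[0,0]);d=a[3]-y
q6=o["joint_positions"][5]
n=int(a[4]) if len(a)>4 else int(max(np.ceil(np.linalg.norm(t-p)/60),np.ceil(abs(d)/.18),1))
print("from",p.round(1),round(y,3),"q6",q6.round(2),"->",round(q6-d,2))
first=True;out=[]
for k in range(n):
    m=n-k;g=R.from_euler("xyz",[np.pi,0,a[3]-d*(m-1)/m*1.0*m/n if 0 else y+d*(k+1)/n]);w=(r.inv()*g).as_rotvec().round(2)
    s=(r.inv().apply((t-p)/m)/1000).round(4 if m==1 else 3)
    out.append([*s.tolist(),*w.tolist()]);p=p+r.apply(s)*1000;r=r*R.from_rotvec(w)
for i in range(0,n,5):print(json.dumps([[float(f"{v:g}")+0.0 for v in q] for q in out[i:i+5]]))
E
python3 p.py 541.6 55.4 226 -1.42; python3 p.py 541.6 55.4 226 1.72
```

```text
from [ 193.2 -488.1  226.5] 0.377 q6 -0.15 -> 1.65
[[0.048, -0.034, 0.0, 0.0, 0.0, 0.16], [0.042, -0.041, 0.0, 0.0, 0.0, 0.17], [0.034, -0.048, 0.0, 0.0, 0.0, 0.16], [0.026, -0.053, 0.0, 0.0, 0.0, 0.16], [0.017, -0.056, 0.0, 0.0, 0.0, 0.17]]
[[0.007, -0.058, 0.0, 0.0, 0.0, 0.16], [-0.002, -0.059, 0.0, 0.0, 0.0, 0.16], [-0.011, -0.057, 0.0, 0.0, 0.0, 0.17], [-0.021, -0.055, 0.0, 0.0, 0.0, 0.16], [-0.03, -0.051, 0.0, 0.0, 0.0, 0.16]]
[[-0.0367, -0.0451, 0.0007, 0.0, 0.0, 0.17]]
from [ 193.2 -488.1  226.5] 0.377 q6 -0.15 -> -1.49
[[0.048, -0.034, 0.0, 0.0, 0.0, -0.12], [0.051, -0.028, 0.0, 0.0, 0.0, -0.12], [0.054, -0.022, 0.0, 0.0, 0.0, -0.13], [0.057, -0.015, 0.0, 0.0, 0.0, -0.12], [0.058, -0.008, 0.0, 0.0, 0.0, -0.12]]
[[0.059, -0.001, 0.0, 0.0, 0.0, -0.12], [0.058, 0.006, 0.0, 0.0, 0.0, -0.12], [0.057, 0.013, 0.0, 0.0, 0.0, -0.13], [0.055, 0.021, 0.0, 0.0, 0.0, -0.12], [0.053, 0.027, 0.0, 0.0, 0.0, -0.12]]
[[0.0484, 0.0331, 0.0007, 0.0, 0.0, -0.12]]
```

```bash
python3 -m crank '[[0.048,-0.034,0,0,0,-0.12],[0.051,-0.028,0,0,0,-0.12],[0.054,-0.022,0,0,0,-0.13],[0.057,-0.015,0,0,0,-0.12],[0.058,-0.008,0,0,0,-0.12]]' 0
python3 -m crank '[[0.059,-0.001,0,0,0,-0.12],[0.058,0.006,0,0,0,-0.12],[0.057,0.013,0,0,0,-0.13],[0.055,0.021,0,0,0,-0.12],[0.053,0.027,0,0,0,-0.12]]'
python3 -m crank '[[0.048,0.033,0,0,0,-0.12],[0,0,0,0,0,0]]'
python3 p.py 541.6 55.4 180 1.72
```

```text
time: 0.92
tool_pos: [352.0, -240.1, 226.9]
tcp_rot: [3.141, 0.0, 0.99]
contact_force: [0.8, -1.3, 0.5]
grip_width: 46.3
finger_force: 0.0
time: 1.55
tool_pos: [510.6, 7.8, 226.8]
tcp_rot: [3.141, 0.0, 1.601]
contact_force: [0.7, -0.7, 0.5]
grip_width: 0.9
finger_force: 0.0
time: 1.8
tool_pos: [542.6, 58.2, 226.1]
tcp_rot: [3.141, -0.001, 1.723]
contact_force: [-0.8, -0.8, -0.5]
grip_width: 0.0
finger_force: 0.0
from [542.6  58.2 226.1] 1.723 q6 -0.19 -> -0.18
[[-0.0027, -0.0015, 0.0461, 0.0, 0.0, 0.0]]
```

```bash
python3 -m crank '[[0,0,0.025,0,0,0],[0,0,0.025,0,0,0],[0.01,0,0,0,0,0],[0.007,0,0,0,0,0],[0,0,0,0,0,0]]'
python3 -m crank '[[0.005,0,0,0,0,0],[0.005,0,0,0,0,0],[0,0,0,0,0,0]]'
python3 -m crank '[[0.004,0,0,0,0,0],[0.003,0,0,0,0,0],[0,0,0,0,0,0]]'
```

```text
time: 2.42
tool_pos: [539.5, 72.2, 178.0]
tcp_rot: [3.139, 0.0, 1.717]
contact_force: [0.3, 0.1, 0.1]
grip_width: 0.6
finger_force: 0.0
time: 2.8
tool_pos: [537.6, 82.0, 176.8]
tcp_rot: [3.141, 0.0, 1.717]
contact_force: [-0.2, -0.6, -0.4]
grip_width: 0.1
finger_force: 0.1
time: 3.18
tool_pos: [536.5, 88.8, 176.7]
tcp_rot: [-3.142, -0.0, 1.717]
contact_force: [-0.6, -1.4, -1.3]
grip_width: 0.5
finger_force: 0.1
```

```bash
python3 -m crank '[[0.003,0,0,0,0,0],[0.003,0,0,0,0,0],[0,0,0,0,0,0]]'
python3 -m crank '[[-0.02,0,0,0,0,0],[-0.02,0,-0.03,0,0,0],[0,0,-0.03,0,0,0],[0,0,0,0,0,0]]' 100
python3 - <<'E'
from h import *
T=cam("top");S=cam("side");crop(S,215,105,120,120,5,"pics/s2.png")
E
python3 p.py 616.4 16.3 180 1.97
```

```text
time: 3.55
tool_pos: [535.6, 94.8, 176.7]
tcp_rot: [3.142, -0.0, 1.717]
contact_force: [0.4, -0.2, -0.7]
grip_width: 0.4
finger_force: 0.1
time: 4.05
tool_pos: [542.9, 53.5, 238.9]
tcp_rot: [3.137, 0.001, 1.716]
contact_force: [-0.5, -0.6, -1.0]
grip_width: 35.9
finger_force: 0.0
from [541.3  54.1 236.2] 1.716 q6 -0.19 -> -0.44
[[-0.024, 0.034, 0.028, 0.0, 0.0, -0.13], [-0.0286, 0.0314, 0.0282, 0.0, 0.0, -0.12]]
```

View pics/s2.png

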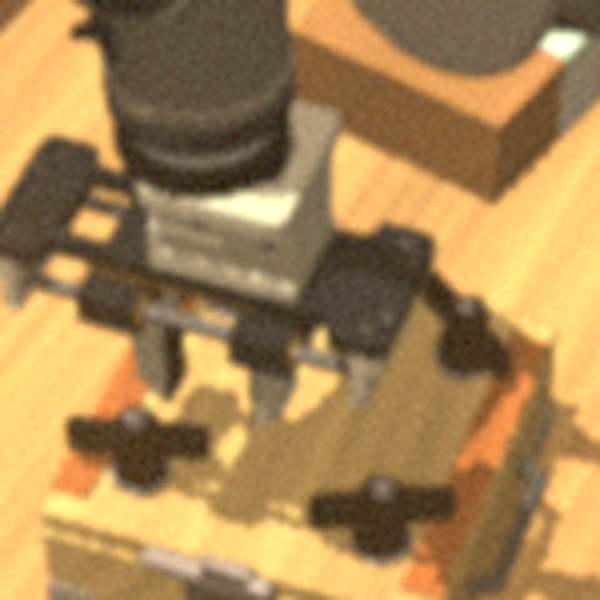

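```bash
python3 -m crank '[[-0.024,0.034,0.028,0,0,-0.13],[-0.029,0.031,0.028,0,0,-0.13],[0,0,0,0,0,0],[0,0,0,0,0,0]]'
python3 p.py 616.4 16.3 120 1.98
python3 - <<'E'
from h import *
S=cam("side");T=cam("top");crop(S,215,105,120,120,5,"pics/s3.png")
E
```

```text
time: 4.65
tool_pos: [615.5, 16.8, 179.9]
tcp_rot: [-3.14, -0.001, 1.975]
contact_force: [0.4, -0.2, 0.1]
grip_width: 84.1
finger_force: 0.0
from [615.5  16.8 179.9] 1.975 q6 -0.5 -> -0.51
[[-0.0009, 0.0007, 0.0599, 0.0, 0.0, 0.0]]
```

View pics/s3.png

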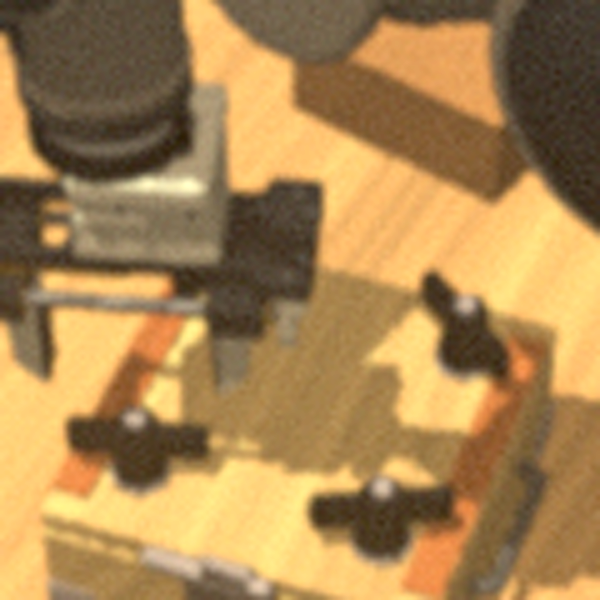

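```bash
python3 -m crank '[[0,0,0.03,0,0,0],[0,0,0.02,0,0,0],[0,0,0.01,0,0,0],[0,0,0,0,0,0]]'
python3 -m crank '[[0,0,0,0,0,0],[0,0,0,0,0,0],[0,0,0,0,0,0],[0,0,0,0,0,0]]' 0
```

```text
time: 5.25
tool_pos: [616.1, 17.0, 121.2]
tcp_rot: [3.141, 0.0, 1.977]
contact_force: [1.0, 0.2, -0.1]
grip_width: 91.5
finger_force: 0.0
time: 5.75
tool_pos: [618.1, 17.1, 122.1]
tcp_rot: [3.137, 0.002, 1.977]
contact_force: [5.0, 2.9, 2.8]
grip_width: 75.5
finger_force: 30.0
```

```bash
python3 -m crank '[[0,0.002,0,0,0,0.1],[0,0,0.0003,0,0,0.18],[0,0,0.0003,0,0,0.18],[0,0,0.0003,0,0,0.18],[0,0,0.0003,0,0,0.18]]'
python3 -m crank '[[0,0,0.0003,0,0,0.18],[0,0,0.0003,0,0,0.18],[0,0,0.0003,0,0,0.18],[0,0,0.0003,0,0,0.18],[0,0,0.0003,0,0,0.18]]'
python3 -c "
from plant import bot;print(bot.get_obs())"
```

```text
time: 6.38
tool_pos: [618.7, 17.2, 120.8]
tcp_rot: [3.14, -0.0, 1.151]
contact_force: [0.5, 1.0, 5.1]
grip_width: 75.5
finger_force: 30.0
time: 7.0
tool_pos: [619.2, 16.9, 119.3]
tcp_rot: [3.14, -0.003, 0.251]
contact_force: [2.2, -1.2, 3.0]
grip_width: 75.6
finger_force: 30.0
{'time': 7.0, 'joint_positions': array([-9.59820919e-02,  6.06667958e-01,  1.39670169e+00, -7.94170944e-04,
        1.13517993e+00,  1.22426314e+00]), 'dq': array([-8.98948245e-04,  2.26529204e-03,  3.40279358e-03, -3.35255399e-03,
       -5.56016243e-03,  1.42955789e+00]), 'tau': array([  0.76580845, -52.14128494, -20.73425174,   0.30131442,
         0.43389481,  -1.81454591]), 'tool_pos': array([619.18171777,  16.90966393, 119.34189652]), 'tcp_rot': array([ 3.13988098e+00, -2.61718041e-03,  2.50887358e-01]), 'contact_force': array([ 2.17822349, -1.18051389,  3.04973091]), 'moment': array([-0.03012175, -0.26905457,  0.13263266]), 'finger_force': 29.988309144973755, 'grip_width': 75.57658646039873}
```

```bash
python3 -m crank '[[0,0,0.0003,0,0,0.18],[0,0,0.0003,0,0,0.18],[0,0,0.0003,0,0,0.18],[0,0,0.0003,0,0,0.18],[0,0,0.0003,0,0,0.1]]'
python3 -c "
from plant import bot;print(bot.get_obs()['moment'])"
python3 -m crank '[[0,0,0.0003,0,0,0.1],[0,0,0.0003,0,0,0.1],[0,0,0,0,0,0]]'
python3 -c "
from plant import bot;print(bot.get_obs()['moment'])"
```

```text
time: 7.62
tool_pos: [619.2, 16.4, 118.0]
tcp_rot: [-3.142, -0.004, -0.567]
contact_force: [0.3, -3.4, 6.3]
grip_width: 75.8
finger_force: 30.0
[-0.37946945 -0.13793236  0.09141134]
time: 8.0
tool_pos: [619.1, 16.2, 117.7]
tcp_rot: [-3.141, -0.004, -0.765]
contact_force: [0.3, -3.2, 6.2]
grip_width: 75.5
finger_force: 30.0
[-0.36742181 -0.02470368 -0.13651781]
```

```bash
for i in 1; do python3 -m crank '[[0,0,0.0003,0,0,0.1],[0,0,0.0003,0,0,0.1],[0,0,0,0,0,0.1]]';done
python3 -c "
from plant import bot;print(bot.get_obs()['moment'],bot.get_obs()['joint_positions'])"
```

```text
time: 8.38
tool_pos: [619.0, 16.1, 117.2]
tcp_rot: [-3.14, -0.003, -1.067]
contact_force: [-0.4, -4.3, 6.6]
grip_width: 75.6
finger_force: 30.0
[-0.43822214  0.04328599  0.01756644] [-9.66477087e-02  6.08658820e-01  1.39954392e+00 -2.20266639e-03
  1.13036993e+00  2.54162172e+00]
```

```bash
python3 -m crank '[[0,0,0,0,0,0.08],[0,0,0,0,0,0.08]]'
python3 -c "
from plant import bot;print(bot.get_obs()['moment'],bot.get_obs()['joint_positions'][5])"
python3 - <<'E'
from h import *
T=cam("top");S=cam("side");a=crop(S,215,105,120,120,3,"pics/x.png");b=crop(T,240,150,120,120,3,"pics/x.png");cv2.imwrite("pics/s4.png",np.hstack([a,b]))
E
```

```text
time: 8.62
tool_pos: [618.8, 16.2, 117.0]
tcp_rot: [-3.14, -0.003, -1.223]
contact_force: [-1.9, -1.5, 5.5]
grip_width: 75.5
finger_force: 30.0
[-0.10232818  0.1542911   1.66169078] 2.698608752384866
```

View pics/s4.png

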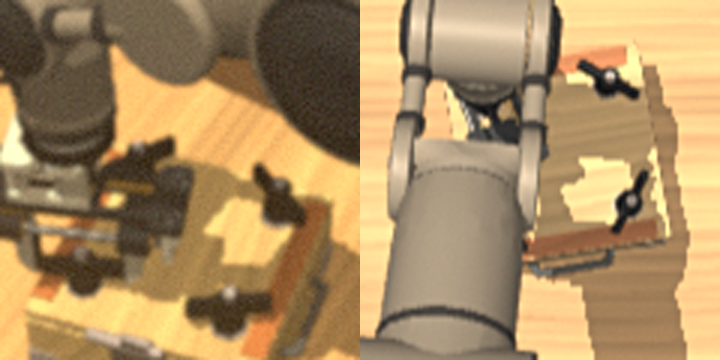

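```bash
python3 -m crank '[[0,0,0,0,0,0],[0,0,0,0,0,0],[0,0,-0.02,0,0,0],[0,0,-0.03,0,0,0],[0,0,-0.02,0,0,0]]' 100
python3 p.py 504 -139 185 4.19
```

```text
time: 9.35
tool_pos: [618.3, 17.5, 186.3]
tcp_rot: [-3.141, -0.0, -1.223]
contact_force: [1.1, 0.6, 0.3]
grip_width: 91.8
finger_force: 0.0
from [618.3  17.5 186.3] -1.223 q6 2.7 -> -2.71
[[0.003, 0.005, 0.0, 0.0, 0.0, -0.17], [0.003, 0.006, 0.0, 0.0, 0.0, -0.18], [0.002, 0.006, 0.0, 0.0, 0.0, -0.17], [0.0, 0.006, 0.0, 0.0, 0.0, -0.18], [-0.001, 0.006, 0.0, 0.0, 0.0, -0.17]]
[[-0.002, 0.006, 0.0, 0.0, 0.0, -0.18], [-0.003, 0.006, 0.0, 0.0, 0.0, -0.17], [-0.004, 0.005, 0.0, 0.0, 0.0, -0.18], [-0.004, 0.004, 0.0, 0.0, 0.0, -0.17], [-0.005, 0.004, 0.0, 0.0, 0.0, -0.18]]
[[-0.006, 0.003, 0.0, 0.0, 0.0, -0.17], [-0.006, 0.002, 0.0, 0.0, 0.0, -0.18], [-0.006, 0.0, 0.0, 0.0, 0.0, -0.17], [-0.006, -0.001, 0.0, 0.0, 0.0, -0.17], [-0.006, -0.002, 0.0, 0.0, 0.0, -0.18]]
[[-0.006, -0.003, 0.0, 0.0, 0.0, -0.17], [-0.005, -0.004, 0.0, 0.0, 0.0, -0.18], [-0.004, -0.004, 0.0, 0.0, 0.0, -0.17], [-0.004, -0.005, 0.0, 0.0, 0.0, -0.18], [-0.003, -0.006, 0.0, 0.0, 0.0, -0.17]]
[[-0.001, -0.006, 0.0, 0.0, 0.0, -0.18], [0.0, -0.006, 0.0, 0.0, 0.0, -0.17], [0.001, -0.006, 0.0, 0.0, 0.0, -0.18], [0.002, -0.006, 0.0, 0.0, 0.0, -0.17], [0.003, -0.006, 0.0, 0.0, 0.0, -0.18]]
[[0.003, -0.005, 0.0, 0.0, 0.0, -0.17], [0.004, -0.004, 0.0, 0.0, 0.0, -0.17], [0.005, -0.004, 0.0, 0.0, 0.0, -0.18], [0.006, -0.003, 0.0, 0.0, 0.0, -0.17], [0.006, -0.001, 0.001, 0.0, 0.0, -0.18]]
[[0.0065, -0.0008, 0.0003, 0.0, 0.0, -0.17]]
```

```bash
python3 -m crank '[[0.027,0.04,0,0,0,-0.18],[0.019,0.044,0,0,0,-0.18],[0.011,0.047,0,0,0,-0.18],[0.002,0.048,0,0,0,-0.18],[0,0,0,0,0,-0.18]]'
for i in 1; do python3 -m crank '[[0,0,0,0,0,-0.18],[0,0,0,0,0,-0.18],[0,0,0,0,0,-0.18],[0,0,0,0,0,-0.18],[0,0,0,0,0,-0.18]]'; done
python3 -m crank '[[0,0,0,0,0,-0.18],[0,0,0,0,0,-0.18],[0,0,0,0,0,-0.18],[0,0,0,0,0,-0.18],[0,0,0,0,0,-0.18]]'
python3 -m crank '[[0,0,0,0,0,-0.18],[0,0,0,0,0,-0.18],[0,0,0,0,0,-0.18],[0,0,0,0,0,-0.18],[0,0,0,0,0,-0.18]]'
python3 -m crank '[[0,0,0,0,0,-0.18],[0,0,0,0,0,-0.18],[0,0,0,0,0,-0.18],[0,0,0,0,0,-0.18],[0,0,0,0,0,0]]'
python3 p.py 504 -139 185 -2.11
python3 - <<'E'
from h import *
T=cam("top");S=cam("side");a=crop(S,205,95,130,120,3,"pics/x.png");b=crop(T,240,150,120,120,3,"pics/x.png");cv2.imwrite("pics/s5.png",np.hstack([a,b]))
E
```

```text
time: 9.98
tool_pos: [502.2, -139.7, 185.3]
tcp_rot: [3.141, 0.001, -0.321]
contact_force: [0.6, 0.6, 0.6]
grip_width: 91.8
finger_force: 0.0
time: 10.6
tool_pos: [503.8, -137.4, 185.1]
tcp_rot: [-3.141, 0.0, 0.583]
contact_force: [1.2, 0.6, -0.4]
grip_width: 91.6
finger_force: 0.0
time: 11.22
tool_pos: [503.8, -137.4, 185.1]
tcp_rot: [-3.141, -0.0, 1.483]
contact_force: [-0.9, -0.6, 1.0]
grip_width: 91.6
finger_force: 0.0
time: 11.85
tool_pos: [503.8, -137.4, 185.1]
tcp_rot: [-3.141, -0.001, 2.383]
contact_force: [0.6, -0.1, 0.2]
grip_width: 91.5
finger_force: 0.0
time: 12.48
tool_pos: [503.9, -137.4, 185.1]
tcp_rot: [3.141, -0.0, 3.095]
contact_force: [0.1, -0.1, 0.6]
grip_width: 92.0
finger_force: 0.0
from [ 503.9 -137.4  185.1] 3.095 q6 -1.94 -> 3.27
[[0.0, 0.0, 0.0, 0.0, 0.0, 0.18], [0.0, 0.0, 0.0, 0.0, 0.0, 0.18], [0.0, 0.0, 0.0, 0.0, 0.0, 0.18], [0.0, 0.0, 0.0, 0.0, 0.0, 0.18], [0.0, 0.0, 0.0, 0.0, 0.0, 0.18]]
[[0.0, 0.0, 0.0, 0.0, 0.0, 0.18], [0.0, 0.0, 0.0, 0.0, 0.0, 0.18], [0.0, 0.0, 0.0, 0.0, 0.0, 0.18], [0.0, 0.0, 0.0, 0.0, 0.0, 0.18], [0.0, 0.0, 0.0, 0.0, 0.0, 0.17]]
[[0.0, 0.0, 0.0, 0.0, 0.0, 0.18], [0.0, 0.0, 0.0, 0.0, 0.0, 0.18], [0.0, 0.0, 0.0, 0.0, 0.0, 0.18], [0.0, 0.0, 0.0, 0.0, 0.0, 0.18], [0.0, 0.0, 0.0, 0.0, 0.0, 0.18]]
[[0.0, 0.0, 0.0, 0.0, 0.0, 0.18], [0.0, 0.0, 0.0, 0.0, 0.0, 0.18], [0.0, 0.0, 0.0, 0.0, 0.0, 0.18], [0.0, 0.0, 0.0, 0.0, 0.0, 0.18], [0.0, 0.0, 0.0, 0.0, 0.0, 0.18]]
[[0.0, 0.0, 0.0, 0.0, 0.0, 0.18], [0.0, 0.0, 0.0, 0.0, 0.0, 0.18], [0.0, 0.0, 0.0, 0.0, 0.0, 0.18], [0.0, 0.0, 0.0, 0.0, 0.0, 0.18], [0.0, 0.0, 0.0, 0.0, 0.0, 0.18]]
[[0.0, 0.0, 0.0, 0.0, 0.0, 0.18], [0.001, 0.0, 0.0, 0.0, 0.0, 0.18], [0.0, 0.0, 0.0, 0.0, 0.0, 0.18], [0.0005, -0.0003, 0.0001, 0.0, 0.0, 0.18]]
```

View pics/s5.png

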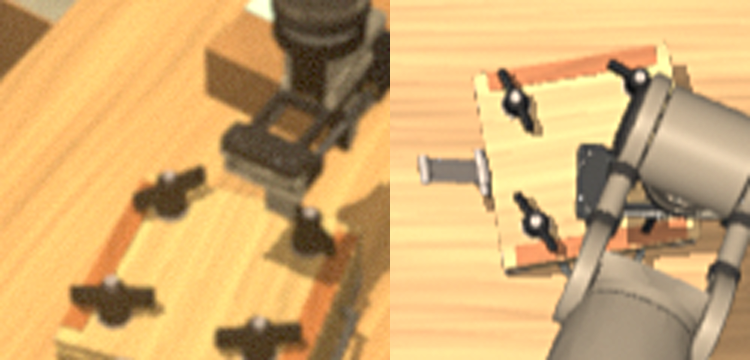

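```bash
python3 -m crank '[[0,0,0,0,0,-0.18],[0,0,0,0,0,-0.18],[0,0,0,0,0,-0.18],[0,0,0,0,0,-0.18],[0,0,0,0,0,-0.18]]'
python3 -m crank '[[0,0,0.02,0,0,-0.18],[0,0,0.025,0,0,0],[0,0,0.015,0,0,0],[0,0,0.005,0,0,0],[0,0,0,0,0,0]]'
python3 -m crank '[[0,0,0,0,0,0],[0,0,0,0,0,0],[0,0,0,0,0,0],[0,0,0,0,0,0]]' 0
```

```text
time: 13.2
tool_pos: [504.0, -137.5, 185.3]
tcp_rot: [3.141, -0.0, -2.284]
contact_force: [0.3, 0.0, 0.2]
grip_width: 91.7
finger_force: 0.0
time: 13.82
tool_pos: [504.2, -137.6, 120.5]
tcp_rot: [-3.141, -0.0, -2.107]
contact_force: [-0.6, 0.5, -0.1]
grip_width: 92.0
finger_force: 0.0
time: 14.32
tool_pos: [504.8, -137.9, 121.0]
tcp_rot: [-3.139, 0.0, -2.106]
contact_force: [2.3, -0.3, 3.8]
grip_width: 75.6
finger_force: 30.0
```

```bash
python3 -m crank '[[0,0,0,0,0,0.1],[0,0,0.0003,0,0,0.18],[0,0,0.0003,0,0,0.18],[0,0,0.0003,0,0,0.18],[0,0,0.0003,0,0,0.18]]'
python3 -m crank '[[0,0,0.0003,0,0,0.18],[0,0,0.0003,0,0,0.18],[0,0,0.0003,0,0,0.18],[0,0,0.0003,0,0,0.18],[0,0,0.0003,0,0,0.18]]'
python3 -m crank '[[0,0,0.0003,0,0,0.18],[0,0,0.0003,0,0,0.18],[0,0,0.0003,0,0,0.18],[0,0,0.0003,0,0,0.18],[0,0,0.0003,0,0,0.1]]'
python3 -c "
from plant import bot;print(bot.get_obs()['moment'],bot.get_obs()['joint_positions'][5])"
```

```text
time: 14.95
tool_pos: [504.8, -138.0, 120.0]
tcp_rot: [-3.14, 0.002, -2.932]
contact_force: [0.2, -0.8, 5.7]
grip_width: 75.1
finger_force: 30.0
time: 15.58
tool_pos: [504.7, -138.1, 118.9]
tcp_rot: [-3.141, 0.003, 2.451]
contact_force: [-0.7, -0.2, 8.2]
grip_width: 75.3
finger_force: 30.0
time: 16.2
tool_pos: [504.7, -137.9, 117.8]
tcp_rot: [3.14, 0.002, 1.633]
contact_force: [-1.0, 1.3, 13.3]
grip_width: 75.8
finger_force: 30.0
[-0.14493669  0.45865866  0.05545974] -0.47497750941501266
```

```bash
python3 -m crank '[[0,0,0.0003,0,0,0.1],[0,0,0.0003,0,0,0.1]]'
python3 -c "
from plant import bot;print(bot.get_obs()['moment'],bot.get_obs()['joint_positions'][5])"
python3 -m crank '[[0,0,0.0003,0,0,0.1]]'
python3 -c "
from plant import bot;print(bot.get_obs()['moment'],bot.get_obs()['joint_positions'][5])"
python3 -m crank '[[0,0,0.0003,0,0,0.1]]'
python3 -c "
from plant import bot;print(bot.get_obs()['moment'],bot.get_obs()['joint_positions'][5])"
```

```text
time: 16.45
tool_pos: [504.7, -137.9, 117.5]
tcp_rot: [3.139, 0.001, 1.434]
contact_force: [-1.5, 0.4, 16.6]
grip_width: 75.5
finger_force: 30.0
[-0.04515591  0.50845877  0.11654614] -0.27582374834302703
time: 16.58
tool_pos: [504.7, -137.9, 117.4]
tcp_rot: [3.139, 0.001, 1.334]
contact_force: [-1.7, 0.2, 17.9]
grip_width: 75.5
finger_force: 30.0
[0.06829763 0.70364506 0.04233725] -0.17587271306871313
time: 16.7
tool_pos: [504.8, -137.9, 117.3]
tcp_rot: [3.138, 0.001, 1.235]
contact_force: [-2.0, 1.7, 19.9]
grip_width: 75.6
finger_force: 30.0
[0.18187909 0.72639543 0.99626123] -0.07636010337292716
```

```bash
python3 -m crank '[[0,0,0,0,0,0.06],[0,0,0,0,0,0]]'
python3 -c "
from plant import bot;print(bot.get_obs()['moment'],bot.get_obs()['joint_positions'][5])"
python3 -m crank '[[0,0,0,0,0,0],[0,0,0,0,0,0],[0,0,-0.02,0,0,0],[0,0,-0.03,0,0,0],[0,0,-0.02,0,0,0]]' 100
python3 p.py 484 -4 185 2.15
```

```text
time: 16.95
tool_pos: [504.8, -137.9, 117.0]
tcp_rot: [3.138, 0.001, 1.18]
contact_force: [-1.3, 0.9, 15.8]
grip_width: 75.5
finger_force: 30.0
[0.12691642 0.3459367  1.41498507] -0.020779379290478194
time: 17.58
tool_pos: [503.9, -137.5, 185.6]
tcp_rot: [-3.141, 0.0, 1.177]
contact_force: [-0.0, -0.0, -0.4]
grip_width: 91.7
finger_force: 0.0
from [ 503.9 -137.5  185.6] 1.177 q6 -0.02 -> -0.99
[[0.019, -0.012, 0.0, 0.0, 0.0, -0.16], [0.021, -0.008, 0.0, 0.0, 0.0, -0.16], [0.022, -0.005, 0.0, 0.0, 0.0, -0.17], [0.022, -0.001, 0.0, 0.0, 0.0, -0.16], [0.023, 0.002, 0.0, 0.0, 0.0, -0.16]]
[[0.0215, 0.0063, 0.0006, 0.0, 0.0, -0.16]]
```

```bash
python3 -m crank '[[0.019,-0.012,0,0,0,-0.16],[0.021,-0.008,0,0,0,-0.16],[0.022,-0.005,0,0,0,-0.17],[0.022,-0.001,0,0,0,-0.16],[0.023,0.002,0,0,0,-0.16]]'
python3 -m crank '[[0.021,0.006,0,0,0,-0.16],[0,0,0,0,0,0],[0,0,0,0,0,0]]'
python3 - <<'E'
from h import *
T=cam("top");S=cam("side");a=crop(S,205,95,130,120,3,"pics/x.png");b=crop(T,240,150,120,120,3,"pics/x.png");cv2.imwrite("pics/s6.png",np.hstack([a,b]))
E
```

```text
time: 18.2
tool_pos: [486.4, -25.5, 184.4]
tcp_rot: [-3.14, -0.001, 1.992]
contact_force: [-0.0, 0.2, -0.3]
grip_width: 91.7
finger_force: 0.0
time: 18.58
tool_pos: [483.9, -5.0, 184.6]
tcp_rot: [-3.141, -0.0, 2.144]
contact_force: [0.1, 0.7, -0.4]
grip_width: 92.1
finger_force: 0.0
```

View pics/s6.png

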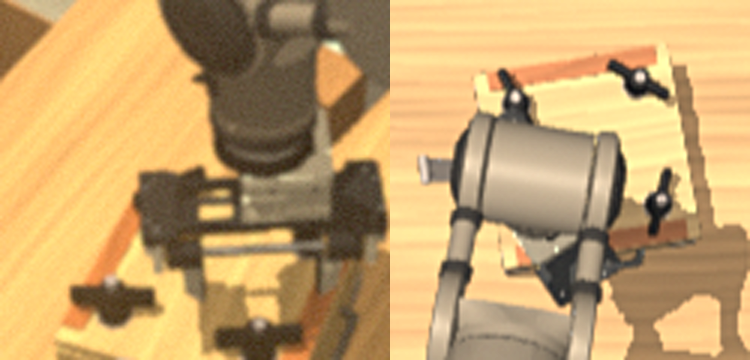

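```bash
python3 -m crank '[[0,0,0.03,0,0,0],[0,0,0.02,0,0,0],[0,0,0.016,0,0,0],[0,0,0,0,0,0]]'
python3 -m crank '[[0,0,0,0,0,0],[0,0,0,0,0,0],[0,0,0,0,0,0],[0,0,0,0,0,0]]' 0
```

```text
time: 19.18
tool_pos: [483.3, -5.1, 117.9]
tcp_rot: [-3.139, -0.002, 2.145]
contact_force: [0.0, -0.2, 0.6]
grip_width: 91.8
finger_force: 0.0
time: 19.68
tool_pos: [484.6, -4.7, 119.6]
tcp_rot: [3.14, 0.001, 2.147]
contact_force: [0.6, -0.1, 4.0]
grip_width: 75.3
finger_force: 30.0
```

```bash
python3 -m crank '[[0,0,0,0,0,0.1],[0,0,0.0002,0,0,0.18],[0,0,0.0002,0,0,0.18],[0,0,0.0002,0,0,0.18],[0,0,0.0002,0,0,0.18]]'
python3 -m crank '[[0,0,0.0002,0,0,0.18],[0,0,0.0002,0,0,0.18],[0,0,0.0002,0,0,0.18],[0,0,0.0002,0,0,0.18],[0,0,0.0002,0,0,0.18]]'
python3 -m crank '[[0,0,0.0002,0,0,0.18],[0,0,0.0002,0,0,0.18],[0,0,0.0002,0,0,0.18],[0,0,0.0002,0,0,0.18],[0,0,0.0002,0,0,0.1]]'
python3 -c "
from plant import bot;print(bot.get_obs()['moment'],bot.get_obs()['joint_positions'][5])"
```

```text
time: 20.3
tool_pos: [483.9, -4.8, 118.9]
tcp_rot: [3.141, 0.001, 1.321]
contact_force: [-1.9, 0.3, 8.4]
grip_width: 75.6
finger_force: 30.0
time: 20.92
tool_pos: [483.4, -4.3, 118.1]
tcp_rot: [-3.141, 0.0, 0.421]
contact_force: [-4.2, 1.3, 11.4]
grip_width: 75.3
finger_force: 30.0
time: 21.55
tool_pos: [483.5, -3.7, 117.4]
tcp_rot: [-3.141, 0.001, -0.397]
contact_force: [-4.1, 3.2, 15.2]
grip_width: 75.8
finger_force: 30.0
[0.90761145 0.85131705 0.11147702] 1.800175631604997
```

```bash
python3 -m crank '[[0,0,0,0,0,0.1]]'
python3 -c "
from plant import bot;print(bot.get_obs()['moment'],bot.get_obs()['joint_positions'][5])"
python3 -m crank '[[0,0,0,0,0,0.1]]'
python3 -c "
from plant import bot;print(bot.get_obs()['moment'],bot.get_obs()['joint_positions'][5])"
python3 -m crank '[[0,0,0,0,0,0.1]]'
python3 -c "
from plant import bot;print(bot.get_obs()['moment'],bot.get_obs()['joint_positions'][5])"
python3 -m crank '[[0,0,0,0,0,0.1]]'
python3 -c "
from plant import bot;print(bot.get_obs()['moment'],bot.get_obs()['joint_positions'][5])"
```

```text
time: 21.68
tool_pos: [483.5, -3.6, 117.3]
tcp_rot: [-3.141, 0.001, -0.496]
contact_force: [-3.7, 4.6, 13.2]
grip_width: 75.4
finger_force: 30.0
[0.9188496  0.78021696 0.04693044] 1.8992419930214552
time: 21.8
tool_pos: [483.5, -3.6, 117.3]
tcp_rot: [-3.141, 0.001, -0.596]
contact_force: [-4.1, 4.8, 12.6]
grip_width: 75.6
finger_force: 30.0
[1.02802501 0.703681   0.10639051] 1.9992440526329975
time: 21.92
tool_pos: [483.6, -3.5, 117.3]
tcp_rot: [-3.141, 0.001, -0.695]
contact_force: [-3.3, 5.3, 10.8]
grip_width: 75.6
finger_force: 30.0
[0.91778719 0.29081571 1.56237341] 2.0980795289797913
time: 22.05
tool_pos: [484.5, -4.4, 117.2]
tcp_rot: [-3.141, -0.002, -0.792]
contact_force: [0.5, 2.5, 6.3]
grip_width: 75.6
finger_force: 30.0
[0.62378603 0.24916629 1.57656613] 2.1966947818732687
```

```bash
python3 -m crank '[[0,0,0,0,0,0],[0,0,0,0,0,0],[0,0,-0.02,0,0,0],[0,0,-0.03,0,0,0],[0,0,-0.02,0,0,0]]' 100
python3 p.py 639 -118 185 2.57 19
```

```text
time: 22.68
tool_pos: [484.0, -4.7, 187.0]
tcp_rot: [-3.142, -0.0, -0.793]
contact_force: [-0.2, 0.3, -0.6]
grip_width: 91.9
finger_force: 0.0
from [484.   -4.7 187. ] -0.793 q6 2.2 -> -1.17
[[0.01, -0.002, 0.0, 0.0, 0.0, -0.18], [0.01, 0.0, 0.0, 0.0, 0.0, -0.17], [0.01, 0.002, 0.0, 0.0, 0.0, -0.18], [0.009, 0.004, 0.0, 0.0, 0.0, -0.18], [0.009, 0.005, 0.0, 0.0, 0.0, -0.17]]
[[0.008, 0.007, 0.0, 0.0, 0.0, -0.18], [0.006, 0.008, 0.0, 0.0, 0.0, -0.18], [0.005, 0.009, 0.0, 0.0, 0.0, -0.18], [0.003, 0.01, 0.0, 0.0, 0.0, -0.17], [0.001, 0.01, 0.0, 0.0, 0.0, -0.18]]
[[0.0, 0.01, 0.0, 0.0, 0.0, -0.18], [-0.002, 0.01, 0.0, 0.0, 0.0, -0.17], [-0.004, 0.009, 0.0, 0.0, 0.0, -0.18], [-0.005, 0.008, 0.0, 0.0, 0.0, -0.18], [-0.007, 0.007, 0.0, 0.0, 0.0, -0.17]]
[[-0.008, 0.006, 0.001, 0.0, 0.0, -0.18], [-0.009, 0.005, 0.0, 0.0, 0.0, -0.18], [-0.01, 0.003, 0.001, 0.0, 0.0, -0.18], [-0.0099, 0.0013, 0.0, 0.0, 0.0, -0.17]]
```

```bash
python3 -m crank '[[0.01,-0.002,0,0,0,-0.18],[0.01,0,0,0,0,-0.17],[0.01,0.002,0,0,0,-0.18],[0.009,0.004,0,0,0,-0.18],[0.009,0.005,0,0,0,-0.17]]'
python3 -m crank '[[0.008,0.007,0,0,0,-0.18],[0.006,0.008,0,0,0,-0.18],[0.005,0.009,0,0,0,-0.18],[0.003,0.01,0,0,0,-0.17],[0.001,0.01,0,0,0,-0.18]]'
python3 -m crank '[[0,0.01,0,0,0,-0.18],[-0.002,0.01,0,0,0,-0.17],[-0.004,0.009,0,0,0,-0.18],[-0.005,0.008,0,0,0,-0.18],[-0.007,0.007,0,0,0,-0.17]]'
python3 -m crank '[[-0.008,0.006,0.001,0,0,-0.18],[-0.009,0.005,0,0,0,-0.18],[-0.01,0.003,0.001,0,0,-0.18],[-0.01,0.001,0,0,0,-0.17],[0,0,0,0,0,0]]'
python3 p.py 638.5 -118 118 2.57 1
```

```text
time: 23.3
tool_pos: [524.9, -34.4, 185.7]
tcp_rot: [-3.141, 0.001, 0.093]
contact_force: [0.2, 0.0, 0.2]
grip_width: 91.8
finger_force: 0.0
time: 23.92
tool_pos: [565.9, -65.4, 185.6]
tcp_rot: [-3.141, 0.0, 0.983]
contact_force: [-0.3, -0.9, 0.6]
grip_width: 91.9
finger_force: 0.0
time: 24.55
tool_pos: [605.7, -94.5, 185.5]
tcp_rot: [-3.14, -0.001, 1.863]
contact_force: [-0.1, -0.2, -0.1]
grip_width: 92.0
finger_force: 0.0
time: 25.18
tool_pos: [638.7, -118.7, 183.3]
tcp_rot: [-3.141, -0.001, 2.565]
contact_force: [0.1, 1.1, -0.6]
grip_width: 91.9
finger_force: 0.0
from [ 638.7 -118.7  183.3] 2.565 q6 -1.3 -> -1.3
[[0.0005, 0.0005, 0.0653, 0.0, 0.0, 0.0]]
```

```bash
python3 -m crank '[[0,0,0.03,0,0,0],[0,0,0.02,0,0,0],[0,0,0.014,0,0,0],[0,0,0,0,0,0]]'
python3 -m crank '[[0,0,0,0,0,0],[0,0,0,0,0,0],[0,0,0,0,0,0],[0,0,0,0,0,0]]' 0
python3 -m crank '[[0,0,0,0,0,0.1],[0,0,0.0002,0,0,0.18],[0,0,0.0002,0,0,0.18],[0,0,0.0002,0,0,0.18],[0,0,0.0002,0,0,0.18]]'
```

```text
time: 25.68
tool_pos: [638.1, -117.9, 119.1]
tcp_rot: [-3.141, -0.002, 2.565]
contact_force: [1.0, -0.4, -0.1]
grip_width: 91.9
finger_force: 0.0
time: 26.18
tool_pos: [639.7, -117.9, 121.3]
tcp_rot: [3.14, 0.002, 2.567]
contact_force: [2.7, 3.4, 5.7]
grip_width: 75.4
finger_force: 30.0
time: 26.8
tool_pos: [639.4, -118.1, 120.3]
tcp_rot: [3.14, 0.001, 1.741]
contact_force: [1.9, 3.7, 4.3]
grip_width: 75.6
finger_force: 30.0
```

```bash
python3 -m crank '[[0,0,0.0002,0,0,0.18],[0,0,0.0002,0,0,0.18],[0,0,0.0002,0,0,0.18],[0,0,0.0002,0,0,0.18],[0,0,0.0002,0,0,0.18]]'
python3 -m crank '[[0,0,0.0002,0,0,0.18],[0,0,0.0002,0,0,0.18],[0,0,0.0002,0,0,0.18],[0,0,0.0002,0,0,0.18],[0,0,0.0002,0,0,0.1]]'
python3 -c "
from plant import bot;print(bot.get_obs()['moment'],bot.get_obs()['joint_positions'][5])"
python3 -m crank '[[0,0,0,0,0,0.1]]'
python3 -c "
from plant import bot;print(bot.get_obs()['moment'])"
python3 -m crank '[[0,0,0,0,0,0.1]]'
python3 -c "
from plant import bot;print(bot.get_obs()['moment'])"
```

```text
time: 27.42
tool_pos: [639.1, -118.2, 119.2]
tcp_rot: [3.14, -0.001, 0.841]
contact_force: [0.3, 2.9, 4.3]
grip_width: 75.5
finger_force: 30.0
time: 28.05
tool_pos: [638.8, -118.1, 118.2]
tcp_rot: [3.141, -0.001, 0.023]
contact_force: [-0.8, 3.4, 6.1]
grip_width: 75.7
finger_force: 30.0
[0.101594   0.14411193 0.07762912] 1.247235366800483
time: 28.18
tool_pos: [638.8, -118.1, 118.1]
tcp_rot: [3.141, -0.0, -0.076]
contact_force: [0.3, 3.4, 4.9]
grip_width: 75.3
finger_force: 30.0
[0.18297652 0.18693036 0.11846294]
time: 28.3
tool_pos: [638.8, -118.0, 118.0]
tcp_rot: [3.141, -0.0, -0.176]
contact_force: [-0.6, 2.8, 4.8]
grip_width: 75.6
finger_force: 30.0
[0.19390086 0.17565402 0.11065533]
```

```bash
python3 -m crank '[[0,0,0,0,0,0.1]]'
python3 -c "
from plant import bot;print(bot.get_obs()['moment'])"
python3 -m crank '[[0,0,0,0,0,0.1]]'
python3 -c "
from plant import bot;print(bot.get_obs()['moment'])"
python3 -m crank '[[0,0,0,0,0,0.1]]'
python3 -c "
from plant import bot;print(bot.get_obs()['moment'])"
```

```text
time: 28.42
tool_pos: [638.7, -118.0, 117.9]
tcp_rot: [3.141, -0.0, -0.276]
contact_force: [0.3, 3.3, 4.2]
grip_width: 75.5
finger_force: 30.0
[0.20001051 0.1837423  0.09069069]
time: 28.55
tool_pos: [638.7, -118.0, 117.8]
tcp_rot: [3.141, 0.0, -0.376]
contact_force: [-0.3, 5.0, 4.2]
grip_width: 75.6
finger_force: 30.0
[0.24219341 0.18725461 0.40212356]
time: 28.68
tool_pos: [638.1, -117.4, 117.6]
tcp_rot: [3.141, 0.002, -0.473]
contact_force: [-0.2, 5.0, 4.3]
grip_width: 75.1
finger_force: 30.0
[0.6598367  0.14976345 1.49955297]
```

```bash
python3 -m crank '[[0,0,0,0,0,0],[0,0,0,0,0,0],[0,0,-0.03,0,0,0],[0,0,-0.05,0,0,0],[0,0,-0.045,0,0,0]]' 100
python3 p.py 527 161 242 0.152 6
python3 - <<'E'
from h import *
S=cam("side");crop(S,215,125,120,120,5,"pics/s7.png")
E
```

```text
time: 29.3
tool_pos: [638.6, -118.8, 243.7]
tcp_rot: [3.141, -0.0, -0.473]
contact_force: [0.7, 0.2, 0.3]
grip_width: 91.8
finger_force: 0.0
from [ 638.6 -118.8  243.7] -0.473 q6 1.74 -> 1.12
[[-0.038, -0.033, 0.0, 0.0, 0.0, -0.1], [-0.034, -0.037, 0.0, 0.0, 0.0, -0.11], [-0.03, -0.04, 0.0, 0.0, 0.0, -0.1], [-0.026, -0.043, 0.001, 0.0, 0.0, -0.11], [-0.021, -0.046, 0.0, 0.0, 0.0, -0.1]]
[[-0.0167, -0.047, 0.0005, 0.0, 0.0, -0.11]]
```

View pics/s7.png

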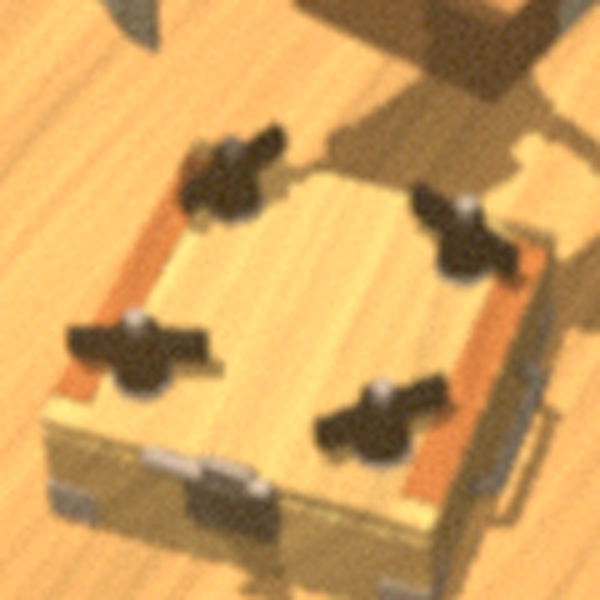

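```bash
python3 -m crank '[[-0.038,-0.033,0,0,0,-0.1],[-0.034,-0.037,0,0,0,-0.11],[-0.03,-0.04,0,0,0,-0.1],[-0.026,-0.043,0,0,0,-0.11],[-0.021,-0.046,0,0,0,-0.1]]' 0
python3 -m crank '[[-0.017,-0.047,0,0,0,-0.11],[0,0,0,0,0,0],[0,0,0,0,0,0]]'
python3 -m crank '[[0,0,0.04,0,0,0],[0,0,0.03,0,0,0],[0,0,0.012,0,0,0],[0,0,0,0,0,0]]'
python3 p.py 544 50 160 0.152 1
```

```text
time: 29.98
tool_pos: [545.3, 116.3, 242.1]
tcp_rot: [3.141, -0.0, 0.05]
contact_force: [-0.0, 0.3, -0.4]
grip_width: 46.4
finger_force: 0.0
time: 30.35
tool_pos: [527.1, 161.1, 242.2]
tcp_rot: [3.141, -0.0, 0.156]
contact_force: [0.2, -0.1, 0.5]
grip_width: 16.5
finger_force: 0.0
time: 30.85
tool_pos: [527.2, 160.7, 160.0]
tcp_rot: [3.141, 0.001, 0.155]
contact_force: [0.7, 0.8, 1.6]
grip_width: 0.4
finger_force: 0.0
from [527.2 160.7 160. ] 0.155 q6 1.57 -> 1.58
[[-0.0005, 0.1119, 0.0, 0.0, 0.0, 0.0]]
```

```bash
python3 -m crank '[[0,0.02,0,0,0,0],[0,0.02,0,0,0,0],[0,0.02,0,0,0,0],[0,0.015,0,0,0,0],[0,0.01,0,0,0,0]]'
python3 -m crank '[[0,0.015,0,0,0,0],[0,0.015,0,0,0,0],[0,0.015,0,0,0,0],[0,0,0,0,0,0]]'
python3 - <<'E'
from h import *
S=cam("side");crop(S,205,95,130,120,5,"pics/s8.png")
E
```

```text
time: 31.48
tool_pos: [540.3, 76.2, 160.3]
tcp_rot: [3.141, 0.0, 0.156]
contact_force: [-0.6, 1.5, 0.7]
grip_width: 0.5
finger_force: 0.6
time: 31.98
tool_pos: [547.5, 31.9, 160.3]
tcp_rot: [3.141, -0.0, 0.155]
contact_force: [-0.2, 0.5, 0.2]
grip_width: 0.6
finger_force: 0.0
```

View pics/s8.png

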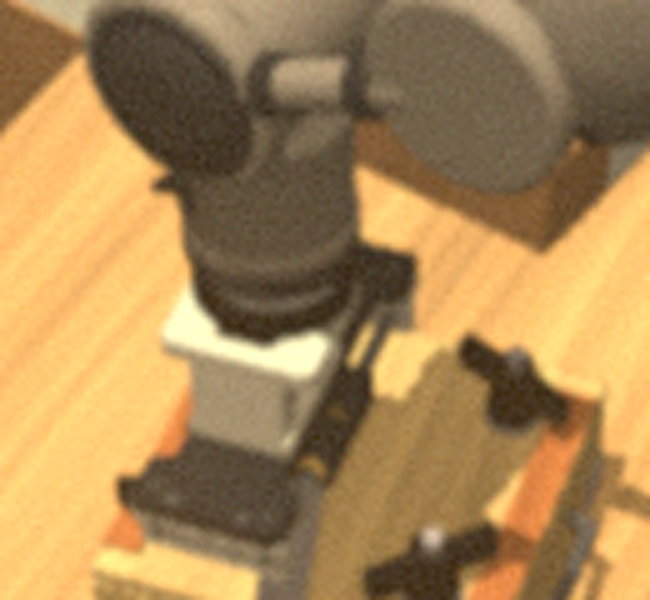

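```bash
python3 -m crank '[[0,0.012,0,0,0,0],[0,0.012,0,0,0,0],[0,0.005,0.01,0,0,0],[0,0.005,0.01,0,0,0],[0,0,0.01,0,0,0]]'
python3 -m crank '[[0,0,0.01,0,0,0],[0,0,0.008,0,0,0],[0,0,0.004,0,0,0],[0,0,0,0,0,0]]'
python3 -m crank '[[0,0,0.003,0,0,0],[0,0,0.002,0,0,0],[0,0,0,0,0,0]]'
```

```text
time: 32.65
tool_pos: [552.4, -0.8, 129.4]
tcp_rot: [3.141, 0.0, 0.156]
contact_force: [0.0, -1.0, 0.8]
grip_width: 0.3
finger_force: 0.5
time: 33.15
tool_pos: [552.3, -0.2, 107.9]
tcp_rot: [-3.141, 0.001, 0.157]
contact_force: [-0.2, 0.1, 0.2]
grip_width: 0.8
finger_force: 0.0
time: 33.52
tool_pos: [552.5, -0.4, 103.3]
tcp_rot: [-3.142, 0.0, 0.157]
contact_force: [0.4, 0.3, 0.4]
grip_width: 0.6
finger_force: 0.0
```

```bash
python3 -m crank '[[0,0,0.002,0,0,0],[0,0,0.002,0,0,0],[0,0,0,0,0,0]]'
python3 -m crank '[[0,0,0.002,0,0,0],[0,0,0,0,0,0]]'
```

```text
time: 33.9
tool_pos: [552.6, -0.5, 100.6]
tcp_rot: [3.141, -0.001, 0.157]
contact_force: [-3.9, -1.1, 10.6]
grip_width: 0.4
finger_force: 5.5
time: 34.15
tool_pos: [552.7, -0.5, 100.4]
tcp_rot: [3.141, -0.002, 0.157]
contact_force: [-8.2, 0.1, 24.4]
grip_width: 0.6
finger_force: 12.1
```

Firm contact at 100 mm: flat. Lift away, look and check.

```bash
python3 -m crank '[[0,0,-0.03,0,0,0],[0,0,-0.06,0,0,0],[0,0,-0.06,0,0,0],[0,0.06,0,0,0,0],[0,0.06,0,0,0,0]]'
python3 -m crank '[[0,0.06,0,0,0,0],[0,0.06,0,0,0,0],[0,0.06,0,0,0,0],[0,0,0,0,0,0]]'
python3 - <<'E'
from h import *
S=cam("side");crop(S,215,125,120,120,5,"pics/s9.png")
E
```

```text
time: 34.78
tool_pos: [571.7, -119.6, 248.4]
tcp_rot: [3.141, -0.002, 0.159]
contact_force: [0.7, -0.7, 0.2]
grip_width: 0.8
finger_force: 0.0
time: 35.28
tool_pos: [598.6, -301.1, 245.4]
tcp_rot: [-3.141, 0.002, 0.152]
contact_force: [-0.5, -0.3, -0.7]
grip_width: 0.4
finger_force: 0.0
```

View pics/s9.png

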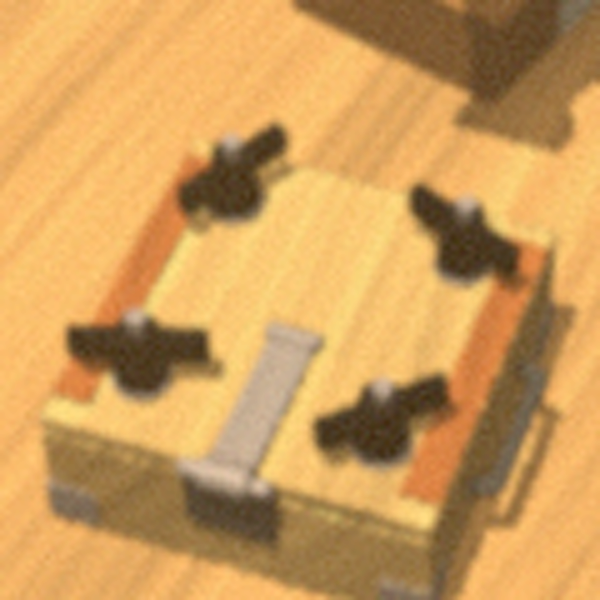

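The strap lies flat from (225,475) to (297,335), and the four bars stand as they were left at their stops.

```bash
python3 -c "
from plant import bot;print(bot.close_job())"
```

```text
the job is handed in; nothing more can be done
None
```

I turned the nuts home in cross order (0, 2, 3, 1), each until its torque jumped at the stop, folded the strap flat onto the lid, backed the arm clear, and handed the job in at about 35 s; no verdict came back.

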